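# Stack the covered ramekins on the slate coaster

## Robot

A 6-joint arm with a two-finger parallel gripper is mounted at the origin on the work surface. World frame = base frame: x ahead of the robot, y to its left, z up, the work surface at z = 0. Lengths are in m, angles in rad, forces in N, time in s.
With the tool pointing down it reaches from about 0.35 to 0.85 m from the base axis. Payload 8.1 kg.
Tool frame: the origin (TCP) lies at the very end of the fingers, on their centre line; the grasp point (between the pads) lies 19 mm behind it; z points along the fingers, y is the direction in which the jaws open and shut (so a half turn about z gives the same grasp; the last joint's range is limited). The gripper opens to 93 mm and grips with 3 to 60 N. Pads are 15 mm wide; open, the fingers measure 128 mm over their backs; the gripper's body (75 mm by 188 mm) begins 65 mm behind the grasp point.
Start: joints at [1.163, 0.13, 1.488, -0, 1.523, -0.085], TCP at [0.19, 0.569, 0.219] pointing down, gripper open.
Joint ranges: [-2.96, 2.96], [-0.89, 2.26], [0.02, 2.5], [-1.34, 4.48], [0, 2.73], [-2.66, 2.66]. Speed limits (rad/s): [2.39, 2.39, 2.79, 3.14, 3.14, 3.14].

## Interface

Orientations are given as a rotation vector (axis times angle).
In Python, from plant import robot gives the robot as it stands.
- The arm moves only by the shell command python3 -m inch 'ROWS' [FORCE]. ROWS is JSON, a list that holds one entry, the list of rows, each a list of 7 numbers: the shift along the tool's x, y, z in cm, then the turn, a rotation vector about the tool's x, y, z in degrees, then the gripper command: -1 is fully open, 1 is shut, values between are in proportion. A call has 1 to 5 rows; each row shifts and turns the commanded pose from where the row before left it, along the tool's axes as they then stand; what a row does not reach is not made up. A row lasts 1/10 s, in which the tool goes at most 50 mm and 8.59 degrees, less where a joint would pass 70% of its speed; a pose out of reach is approached as far as the arm can. A call with a gripper value outside its range is refused whole. The fingers move at their own pace and stop on an object; FORCE is the grip in N (left out, the last holds). Time passes only in rows, so rows that do not move let the fingers close. It gives the time, the measured TCP pose, the force and the opening at its end, in the units of the state.
- robot.read_state(): the state, without advancing time (a new reading comes with each control period).
- robot.read_camera(name): name is "scene" or "top"; returns a dict with "image" (384x512x3 uint8, blue, green, red), "K" (3x3 intrinsics, pixels), "R" (3x3) and "t" (3): a world point X has camera coordinates R X + t. Camera axes: x right, y down, z forward; pixel columns grow to the right and rows downward; lengths in m; the calibration is good to about 2 mm. A picture is of the moment at which its call begins. There is no depth.
- robot.close_job(): hands the job in, once; it reports no verdict.
The state is a dict: "t": time; "q": joint angles; "dq": joint speeds; "joint_torque": joint torques, N m; "tool_pos": TCP position; "orientation": TCP orientation; "force": force on the tool from outside, world axes, zero at the start; "wrist_torque": the same for the moment, N m; "opening": finger opening in m.
Only numpy, scipy, OpenCV 4.12 (cv2) and the standard library are available. Lean on these libraries where they do the work, as an engineer would, in place of code of your own. Each camera call takes 0.05 s, during which the arm holds its last target. There are 200 camera calls.

## Task

Build one tower on the round dark slate coaster, from the bottom up: first stand the larger turquoise ramekin in the middle of the coaster, then close it with the flat cork lid, then stand the smaller turquoise ramekin in the middle of the cork lid, and last close that with the dark wooden lid with the knob. Let go of each piece before you take the next, set them down rather than drop them, and both lids must sit fully home and level. Do not shift or knock over the pepper mill, the glass cruet or the orange pinch spoon.

Things in the scene. Friction and masses are not known exactly. Their poses are not given: they have to be found in the camera images.
- big_c (a point): Larger turquoise ceramic ramekin: open, straight-sided, upright, empty. 62 mm across outside, 42 mm high, wall 4 mm (mouth 54 mm), floor 5 mm. This point is on its axis, half-way up (21 mm above its underside); z is up its axis. It stands on the countertop at the start. 0.1 to 0.2 kg.
- cork_lid_c (a point): Flat cork lid for the larger ramekin, lying right way up on the countertop: a disc 66 mm across, 14 mm thick, on a plug 6 mm deep (45 mm across, narrowing to 41 mm below); 20 mm high in all, flat top, no knob. Home, the plug is in the mouth and the disc rests on the rim. This point is on its axis, 10 mm above the plug's underside; z is up. Grip it across the disc. About 30 g.
- small_c (a point): Smaller turquoise ceramic ramekin: open, straight-sided, upright, empty. 50 mm across outside, 34 mm high, wall 4 mm (mouth 42 mm), floor 5 mm. This point is on its axis, half-way up (17 mm above its underside); z is up its axis. It stands on the countertop at the start. About 90 g.
- wood_lid_c (a point): Dark wooden lid for the smaller ramekin, lying right way up on the countertop: plug 6 mm deep (33 mm across, 29 mm at its foot), then a disc 54 mm across, 8 mm thick, then a round knob 18 mm across, 18 mm high; 32 mm in all. Home, the plug is in the mouth and the disc rests on the rim. This point is the knob's centre, 23 mm above the plug's underside; z is up. About 35 g.
- slate: The target: round dark grey, almost black slate coaster, 96 mm across, 8 mm thick, fixed to the countertop. Origin at the centre of its underside, on the countertop (its top is 8 mm higher).
- oak: Square coaster of pale oak, 90 by 90 mm, 8 mm thick, fixed; not wanted. Origin at the centre of its underside; x and y along its sides.
- terra: Round orange-brown terracotta coaster, 96 mm across, 8 mm thick, fixed; not wanted. Origin at the centre of its underside.
- mill_c (a point): Stainless steel pepper mill, standing: 52 mm across, 134 mm high, 0.32 kg, loose; a bystander. This point is on its axis, 65 mm above its underside.
- cruet_c (a point): Green glass cruet with a cork stopper, standing: 62 mm across, 126 mm high, narrow neck, 0.26 kg, loose; a bystander. This point is on its axis, 63 mm above its underside.
- spoon_c (a point): Orange silicone pinch spoon, lying flat: 96 mm long, 8 mm thick, bowl 28 mm across, handle 11 mm wide, loose; a bystander. This point is mid-length, 4 mm above the countertop; x runs along the handle, away from the bowl: bowl end 49 mm to -x, handle end 47 mm to +x.
Not all that is in view belongs to the job. What is shaped like the part that bears small_c but blue is not meant.

How it is judged:
By the outcome, as a careful person would: the job done as asked, in the order asked, and still so for the second after the job is handed in, with the robot touching nothing.
It also fails if it takes over 131 s, if anything falls off the work surface, if the arm or the gripper's body presses on something with over 40 N, if the wrist force passes 120 N, or if a joint passes its speed limit or range.

## Working session

There is one attempt and no reset: what is moved stays moved. The work goes in short steps, Python scripts to look and compute and a shell command to move; the robot and the scene stay as the last step left them, time stands still between calls to the robot, and variables do not carry over. Pictures are saved under pics/ and viewed, about 12 in all and at most 16, crops included, and the job is handed in when it is done.

```bash
ls; mkdir -p pics
cat > h.py <<'E'
import numpy as np, cv2
from plant import robot
def snap(n,f):
    c=robot.read_camera(n); cv2.imwrite('pics/%s.png'%f,c['image']); np.savez('pics/%s.npz'%f,K=c['K'],R=c['R'],t=c['t']); return c
def ray(f,u,v):
    c=np.load('pics/%s.npz'%f); d=c['R'].T@np.linalg.inv(c['K'])@[u,v,1]; o=-c['R'].T@c['t']; return o,d/np.linalg.norm(d)
def atz(f,u,v,z):
    o,d=ray(f,u,v); return o+d*(z-o[2])/d[2]
def proj(f,X):
    c=np.load('pics/%s.npz'%f); p=c['K']@(c['R']@np.array(X,float)+c['t']); return p[:2]/p[2]
def tri(*obs):
    A=0;b=0
    for f,u,v in obs:
        o,d=ray(f,u,v); P=np.eye(3)-np.outer(d,d); A=A+P; b=b+P@o
    return np.linalg.solve(A,b)
E
python3 - <<'E'
from h import *
np.set_printoptions(precision=4,suppress=True)
print(robot.read_state())
for n in('scene','top'):
    c=snap(n,n+'0'); print(n,c['K'],c['R'],-c['R'].T@c['t'])
a=cv2.imread('pics/scene0.png');b=cv2.imread('pics/top0.png')
for n in('scene0','top0'):
    cv2.imwrite('pics/%sb.png'%n,cv2.resize(cv2.imread('pics/%s.png'%n),(800,600),interpolation=cv2.INTER_CUBIC))
E
```

```text
pics
{'t': 0.0, 'q': array([ 1.1626,  0.1311,  1.4893, -0.    ,  1.523 , -0.0854]), 'dq': array([ 0.0012,  0.0004,  0.0003, -0.0004, -0.0001, -0.0008]), 'joint_torque': array([  0.0013, -55.9817, -49.1787,   0.077 ,   0.0353,  -0.0001]), 'tool_pos': array([0.1901, 0.5685, 0.2176]), 'orientation': array([-0.5048, -3.1004,  0.0027]), 'force': array([-0.2795,  0.1188,  0.6846]), 'wrist_torque': array([-0.0215,  0.0199, -0.0025]), 'opening': 0.0928425938395301}
scene [[461.0765   0.     259.5357]
 [  0.     461.0765 188.4805]
 [  0.       0.       1.    ]] [[-0.6318  0.7751  0.0058]
 [ 0.5896  0.4854 -0.6456]
 [-0.5032 -0.4045 -0.7636]] [1.1261 0.4521 0.9102]
top [[459.4394   0.     252.5839]
 [  0.     459.4394 192.9299]
 [  0.       0.       1.    ]] [[ 0.0239 -0.9997 -0.0074]
 [-0.9884 -0.0226 -0.1502]
 [ 0.15    0.0109 -0.9886]] [ 0.4004 -0.0154  1.241 ]
```

View pics/scene0b.png

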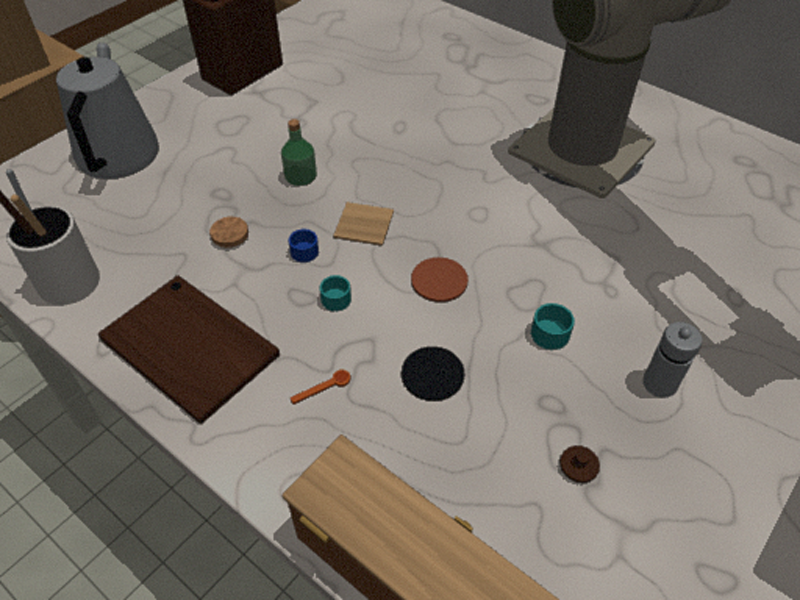

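View pics/top0b.png

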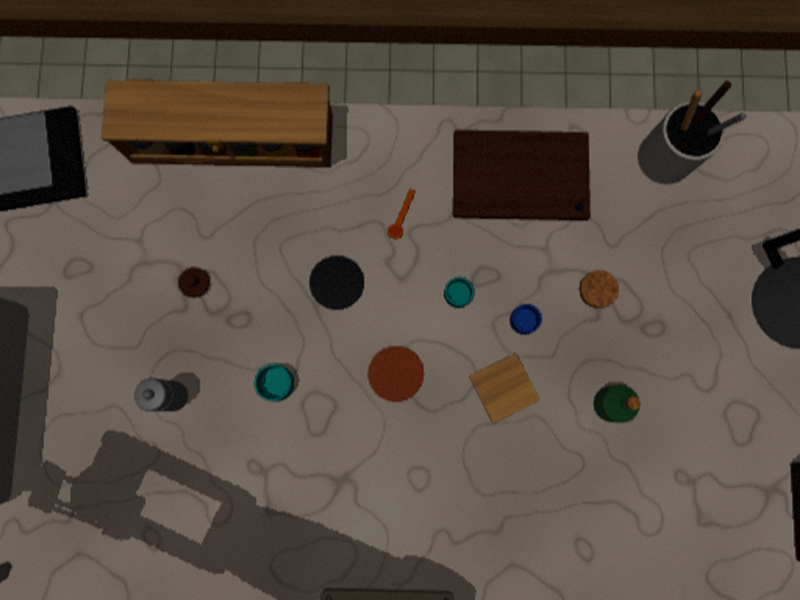

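The scene view (800×600) shows the turquoise ramekins at (335,293) small and (552,326) big, cork lid (229,231), wood lid (579,463), slate (433,373), mill (672,360) and spoon (320,387). The top view has them at (459,292), (274,382), (599,288), (194,282), (336,282), (160,394) and (402,213). The blue one at (525,319) is a decoy.

```bash
cat > m.py <<'E'
from h import *
from scipy.optimize import least_squares
# name: colour test, parts (radius,z0,z1) relative to underside, seeds (800x600 px) scene, top
HS={'turq':((80,110,40),(98,255,255)),'cork':((5,90,70),(17,255,255)),'slate':((0,0,0),(179,255,45)),'wood':((0,60,0),(179,255,70)),'oak':((8,60,90),(25,255,255)),'orange':((3,190,90),(14,255,255))}
def mask(f,col,seed,area=None):
    im=cv2.imread('pics/%s.png'%f); hsv=cv2.cvtColor(im,cv2.COLOR_BGR2HSV)
    m=cv2.inRange(hsv,*[np.array(a) for a in HS[col]]); m=cv2.morphologyEx(m,cv2.MORPH_CLOSE,np.ones((3,3)))
    n,l,s,c=cv2.connectedComponentsWithStats(m)
    k=min((i for i in range(1,n) if 25<s[i,4]<3000),key=lambda i:np.hypot(*(c[i]-np.array(seed))))
    cs,_=cv2.findContours((l==k).astype(np.uint8),cv2.RETR_EXTERNAL,cv2.CHAIN_APPROX_NONE)
    h=cv2.convexHull(max(cs,key=cv2.contourArea)); full=np.zeros_like(m); cv2.fillPoly(full,[h],1)
    v,u=np.nonzero(full); return np.array([u.mean(),v.mean()]),len(u)
def model(f,X,parts):
    a=np.linspace(0,2*np.pi,40); P=[proj(f,[X[0]+r*np.cos(t),X[1]+r*np.sin(t),X[2]+z]) for r,z0,z1 in parts for z in(z0,z1) for t in a]
    h=cv2.convexHull(np.array(P,np.float32)); M=cv2.moments(h); return np.array([M['m10']/M['m00'],M['m01']/M['m00']]),M['m00']
def locate(col,parts,obs,z=None):
    o=[(f,)+mask(f,col,s) for f,s in obs]
    def fun(X):
        X=X if z is None else np.r_[X,z]
        return np.concatenate([model(f,X,parts)[0]-c for f,c,_ in o])
    x0=atz(obs[0][0],*o[0][1],.02)
    r=least_squares(fun,x0 if z is None else x0[:2])
    X=r.x if z is None else np.r_[r.x,z]
    return X,r.fun,[(n,round(model(f,X,parts)[1])) for f,_,n in o],[c for _,c,_ in o]
D={'big':('turq',[(.031,0,.042)],(552,326),(274,382)),'small':('turq',[(.025,0,.034)],(335,293),(459,292)),
'cork':('cork',[(.033,.006,.02),(.022,0,.006)],(229,231),(599,288)),'wood':('wood',[(.027,.006,.014),(.009,.014,.032)],(579,463),(194,282)),
'slate':('slate',[(.048,0,.008)],(433,373),(336,282))}
if __name__=='__main__':
    np.set_printoptions(precision=4,suppress=True)
    for n,(col,parts,s,t) in D.items():
        obs=[('scene0',np.array(s)/1.5625),('top0',np.array(t)/1.5625)]
        X,r,a,c=locate(col,parts,obs); X0=locate(col,parts,obs,0.)
        print(n,X,'z0:',X0[0][:2],'res',X0[1],'areas',a,*c)
    z={'mill':((684,331),(149,394),.13),'spoonbowl':((342,377),(396,231),.006),'spoonend':((293,400),(412,191),.006),'cruettop':((294,124),(634,404),.126)}
    for n,(s,t,_) in z.items(): print(n,tri(('scene0',*np.array(s)/1.5625),('top0',*np.array(t)/1.5625)))
E
python3 m.py
```

```text
big [0.4437 0.1993 0.0009] z0: [0.4435 0.1989] res [ 0.8037  0.1432  0.9199 -0.1848] areas [(629, 684), (447, 501)] [353.0413 208.3116] [174.1834 244.4362]
small [ 0.6068 -0.112  -0.0007] z0: [ 0.6069 -0.1119] res [ 0.395  -0.0196  0.2944 -0.376 ] areas [(364, 403), (286, 308)] [214.1291 187.2445] [293.3077 186.4476]
cork [ 0.6181 -0.3547  0.003 ] z0: [ 0.6178 -0.3562] res [0.168  0.4656 0.3654 0.1964] areas [(340, 413), (466, 503)] [146.3647 147.1206] [383.5558 184.3069]
wood [ 0.615   0.3501 -0.0017] z0: [0.6155 0.3499] res [ 0.5102 -0.285   0.416  -0.5045] areas [(471, 504), (323, 320)] [370.4756 296.7728] [123.5077 180.257 ]
slate [ 0.6212  0.1006 -0.0016] z0: [0.6217 0.101 ] res [ 0.4771 -0.1454  0.302  -0.5095] areas [(1090, 1155), (953, 965)] [276.5862 238.7743] [215.0262 180.4722]
mill [0.4164 0.3729 0.1251]
spoonbowl [ 0.7144 -0.0006  0.0017]
spoonend [ 0.7891 -0.0283  0.0013]
cruettop [ 0.4191 -0.377   0.1167]
```

```bash
cat > d.py <<'E'
import sys
from h import *
from scipy.spatial.transform import Rotation as Ro
np.set_printoptions(precision=3,suppress=True)
s=robot.read_state(); R=Ro.from_rotvec(s['orientation']).as_matrix()
print('t',s['t'],'tcp',s['tool_pos'],'op',round(s['opening'],4),'F',s['force'],'tilt',np.degrees(R[:2,2]),'y',R[:,1])
p=s['tool_pos']
a=list(map(float,sys.argv[1:]))
for i in range(0,len(a),3):
    q=np.array(a[i:i+3]); print('->',q,'cm',R.T@(q-p)*100); p=q
E
python3 d.py .4435 .199 .2176 .4435 .199 .01
```

```text
t 0.1 tcp [0.19  0.569 0.218] op 0.0932 F [ 0.267 -0.103 -0.89 ] tilt [-0.039 -0.089] y [ 0.317  0.948 -0.002]
-> [0.444 0.199 0.218] cm [-35.754 -27.008   0.05 ]
-> [0.444 0.199 0.01 ] cm [-0.003  0.035 20.76 ]
```

```bash
python3 -m inch '[[[-2.4,-1.8,0,0,0,0,-1],[-2.4,-1.8,0,0,0,0,-1],[-2.4,-1.8,0,0,0,0,-1],[-2.4,-1.8,0,0,0,0,-1],[-2.4,-1.8,0,0,0,0,-1]]]' 25
python3 -m inch '[[[-2.4,-1.8,0,0,0,0,-1],[-2.4,-1.8,0,0,0,0,-1],[-2.4,-1.8,0,0,0,0,-1],[-2.4,-1.8,0,0,0,0,-1],[-2.4,-1.8,0,0,0,0,-1]]]'
python3 -m inch '[[[-2.4,-1.8,0,0,0,0,-1],[-2.4,-1.8,0,0,0,0,-1],[-2.4,-1.8,0,0,0,0,-1],[-2.4,-1.8,0,0,0,0,-1],[0,0,0,0,0,0,-1]]]'
python3 d.py .4435 .199 .1 .4435 .199 .01
```

```text
t: 0.6
tool_pos: [0.2759, 0.4444, 0.2181]
orientation: [-0.504, -3.1, 0.001]
force: [0.4, 0.9, 1.0]
opening: 0.0932
t: 1.1
tool_pos: [0.3611, 0.321, 0.2182]
orientation: [-0.505, -3.1, 0.001]
force: [1.0, 0.4, -0.8]
opening: 0.093
t: 1.6
tool_pos: [0.4303, 0.2208, 0.2182]
orientation: [0.51, 3.1, -0.002]
force: [-0.1, 0.1, -0.5]
opening: 0.0931
t 1.6 tcp [0.43  0.221 0.218] op 0.0931 F [-0.137  0.114 -0.479] tilt [-0.009 -0.074] y [ 0.32   0.947 -0.001]
-> [0.444 0.199 0.1  ] cm [-1.946 -1.628 11.822]
-> [0.444 0.199 0.01 ] cm [0.002 0.011 9.   ]
```

```bash
python3 -m inch '[[[-1,-0.8,2.4,0,0,0,-1],[-0.95,-0.8,2.4,0,0,0,-1],[0,0,2.4,0,0,0,-1],[0,0,2.4,0,0,0,-1],[0,0,2.2,0,0,0,-1]]]'
python3 -m inch '[[[0,0,3,0,0,0,-1],[0,0,2.5,0,0,0,-1],[0,0,2,0,0,0,-1],[0,0,1.5,0,0,0,-1],[0,0,0,0,0,0,-1]]]'
python3 -m inch '[[[0,0,0,0,0,0,0.2],[0,0,0,0,0,0,0.4],[0,0,0,0,0,0,0.6],[0,0,0,0,0,0,1],[0,0,0,0,0,0,1]]]' 25
python3 -m inch '[[[0,0,0,0,0,0,1],[0,0,0,0,0,0,1],[0,0,0,0,0,0,1],[0,0,0,0,0,0,1],[0,0,0,0,0,0,1]]]'
python3 d.py .4435 .199 .12 .6215 .101 .12 .6215 .101 .018
```

```text
t: 2.1
tool_pos: [0.4416, 0.2025, 0.0991]
orientation: [-0.505, -3.1, 0.0]
force: [-0.1, 0.2, 0.0]
opening: 0.0925
t: 2.6
tool_pos: [0.4397, 0.2019, 0.008]
orientation: [-0.504, -3.096, 0.003]
force: [-0.7, -0.2, -0.4]
opening: 0.0933
t: 3.1
tool_pos: [0.4429, 0.2021, 0.0113]
orientation: [0.505, 3.1, 0.001]
force: [-1.6, -1.8, 3.6]
opening: 0.0604
t: 3.6
tool_pos: [0.4429, 0.2022, 0.0113]
orientation: [0.505, 3.1, 0.0]
force: [-1.9, -0.6, 6.6]
opening: 0.0602
t 3.6 tcp [0.443 0.202 0.011] op 0.0602 F [-1.886 -0.608  6.564] tilt [0.045 0.01 ] y [0.317 0.948 0.   ]
-> [0.444 0.199 0.12 ] cm [ -0.164  -0.276 -10.871]
-> [0.622 0.101 0.12 ] cm [-19.99   -3.645   0.012]
-> [0.622 0.101 0.018] cm [ 0.007 -0.004 10.2  ]
```

```bash
python3 -m inch '[[[0,0,-1,0,0,0,1],[0,0,-2,0,0,0,1],[0,0,-3,0,0,0,1],[0,0,-3,0,0,0,1],[0,0,-2,0,0,0,1]]]'
python3 - <<'E'
from h import *
snap('scene','scene1');snap('top','top1')
cut=lambda f,u,v:cv2.resize(cv2.imread('pics/%s.png'%f)[v-60:v+60,u-80:u+80],(480,360),interpolation=cv2.INTER_CUBIC)
cv2.imwrite('pics/a1.png',np.vstack([cut('scene1',353,190)[:300],cut('top1',172,235)[:300]]))
E
python3 d.py
```

```text
t: 4.1
tool_pos: [0.4431, 0.2024, 0.1233]
orientation: [0.505, 3.099, 0.002]
force: [0.3, 0.1, -1.3]
opening: 0.0602
t 4.2 tcp [0.445 0.203 0.124] op 0.06 F [-0.095  0.276 -0.751] tilt [0.345 0.124] y [0.317 0.948 0.004]
```

View pics/a1.png

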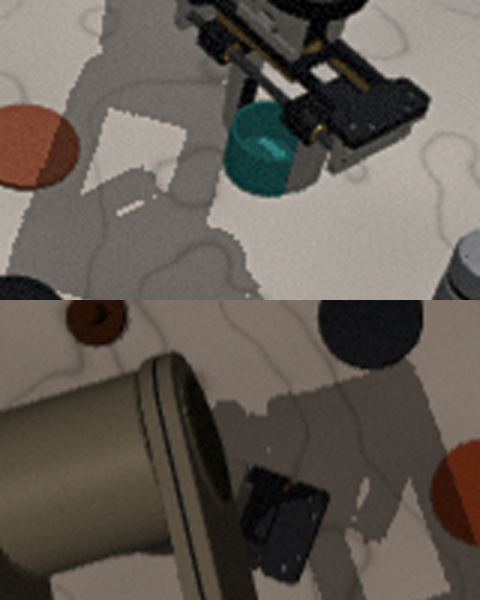

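```bash
python3 d.py .620 .1015 .1233 .620 .1015 .0205
```

```text
t 4.2 tcp [0.445 0.203 0.124] op 0.06 F [-0.095  0.276 -0.751] tilt [0.345 0.124] y [0.317 0.948 0.004]
-> [0.62  0.102 0.123] cm [-19.839  -4.06    0.201]
-> [0.62  0.102 0.021] cm [ 0.052 -0.041 10.28 ]
```

```bash
python3 -m inch '[[[-1,-0.2,0,0,0,0,1],[-2,-0.4,0,0,0,0,1],[-2.5,-0.5,0,0,0,0,1],[-2.5,-0.5,0,0,0,0,1],[-2.5,-0.5,0,0,0,0,1]]]'
python3 -m inch '[[[-2.5,-0.5,0,0,0,0,1],[-2.5,-0.5,0,0,0,0,1],[-2.3,-0.5,0,0,0,0,1],[-1.5,-0.3,0,0,0,0,1],[-0.5,-0.1,0,0,0,0,1]]]'
python3 -m inch '[[[0,0,1,0,0,0,1],[0,0,2,0,0,0,1],[0,0,2,0,0,0,1],[0,0,2,0,0,0,1],[0,0,0,0,0,0,1]]]'
python3 d.py .620 .1015 .0205;python3 d.py
```

```text
t: 4.7
tool_pos: [0.5352, 0.1476, 0.118]
orientation: [-0.504, -3.098, 0.002]
force: [0.5, 0.1, -1.0]
opening: 0.0611
t: 5.2
tool_pos: [0.6175, 0.0996, 0.1178]
orientation: [-0.507, -3.097, 0.002]
force: [-0.6, 0.4, -1.2]
opening: 0.0601
t: 5.7
tool_pos: [0.6132, 0.1016, 0.0455]
orientation: [-0.503, -3.093, 0.003]
force: [-0.4, 0.0, -0.9]
opening: 0.0603
t 5.7 tcp [0.613 0.102 0.045] op 0.0603 F [-0.379  0.018 -0.883] tilt [-0.471 -0.031] y [ 0.317  0.949 -0.003]
-> [0.62  0.102 0.021] cm [-0.668  0.215  2.492]
t 5.7 tcp [0.613 0.102 0.045] op 0.0603 F [-0.379  0.018 -0.883] tilt [-0.471 -0.031] y [ 0.317  0.949 -0.003]
```

```bash
python3 -m inch '[[[0,0,0.5,0,0,0,1],[0,0,0,0,0,0,1],[0,0,0,0,0,0,1]]]'
python3 d.py .620 .1015 .0205
```

```text
t: 6.0
tool_pos: [0.6181, 0.1015, 0.0466]
orientation: [0.504, 3.099, 0.001]
force: [0.3, 0.1, -1.5]
opening: 0.0599
t 6.0 tcp [0.618 0.102 0.047] op 0.0599 F [ 0.277  0.134 -1.494] tilt [0.087 0.008] y [0.317 0.948 0.001]
-> [0.62  0.102 0.021] cm [-0.175  0.054  2.615]
```

```bash
python3 -m inch '[[[-0.1,0.05,0.8,0,0,0,1],[-0.1,0,0.8,0,0,0,1],[0,0,0.6,0,0,0,1],[0,0,0.2,0,0,0,1],[0,0,0,0,0,0,1]]]'
python3 -m inch '[[[0,0,0.1,0,0,0,1],[0,0,0.1,0,0,0,1],[0,0,0,0,0,0,1],[0,0,0,0,0,0,1]]]'
```

```text
t: 6.5
tool_pos: [0.619, 0.1011, 0.0207]
orientation: [-0.505, -3.099, 0.001]
force: [-0.4, 0.4, -1.1]
opening: 0.0607
t: 6.9
tool_pos: [0.6197, 0.1012, 0.0198]
orientation: [0.505, 3.101, 0.0]
force: [-0.0, -0.0, -1.5]
opening: 0.0602
```

```bash
python3 -m inch '[[[0,0,0.1,0,0,0,1],[0,0,0,0,0,0,1],[0,0,0,0,0,0,1]]]'
```

```text
t: 7.2
tool_pos: [0.62, 0.1012, 0.0194]
orientation: [0.505, 3.1, 0.0]
force: [-3.3, -0.0, 5.7]
opening: 0.0602
```

Contact (+5.7 N). Release, go up, and look.

```bash
python3 -m inch '[[[0,0,0,0,0,0,0.2],[0,0,0,0,0,0,-0.2],[0,0,0,0,0,0,-0.6],[0,0,0,0,0,0,-1],[0,0,0,0,0,0,-1]]]'
python3 -m inch '[[[0,0,-1,0,0,0,-1],[0,0,-2,0,0,0,-1],[0,0,-3,0,0,0,-1],[0,0,-3,0,0,0,-1],[0,0,-3,0,0,0,-1]]]'
python3 -m inch '[[[0,0,-2,0,0,0,-1],[0,0,0,0,0,0,-1],[0,0,0,0,0,0,-1]]]'
python3 d.py .618 -.356 .16
```

```text
t: 7.7
tool_pos: [0.6195, 0.1012, 0.0184]
orientation: [-0.505, -3.101, 0.0]
force: [0.4, -0.1, 0.5]
opening: 0.0796
t: 8.2
tool_pos: [0.6195, 0.1012, 0.1405]
orientation: [0.505, 3.1, 0.0]
force: [0.4, -0.1, -0.4]
opening: 0.0929
t: 8.5
tool_pos: [0.6199, 0.1012, 0.1592]
orientation: [0.505, 3.1, 0.0]
force: [-0.6, 0.3, -0.8]
opening: 0.093
t 8.5 tcp [0.62  0.101 0.159] op 0.093 F [-0.618  0.287 -0.836] tilt [0.072 0.004] y [0.317 0.948 0.   ]
-> [ 0.618 -0.356  0.16 ] cm [-14.326 -43.418  -0.086]
```

```bash
python3 -m inch '[[[-0.5,-1.5,0,0,0,0,-1],[-1,-3,0,0,0,0,-1],[-1,-3,0,0,0,0,-1],[-1,-3,0,0,0,0,-1],[-1,-3,0,0,0,0,-1]]]'
python3 -m inch '[[[-1,-3,0,0,0,0,-1],[-1,-3,0,0,0,0,-1],[-1,-3,0,0,0,0,-1],[-1,-3,0,0,0,0,-1],[-1,-3,0,0,0,0,-1]]]'
python3 -m inch '[[[-1,-3,0,0,0,0,-1],[-1,-3,0,0,0,0,-1],[-1,-3,0,0,0,0,-1],[-1,-3,0,0,0,0,-1],[-0.8,-2.9,0,0,0,0,-1]]]'
python3 -m inch '[[[0,0,0,0,0,0,-1],[0,0,0,0,0,0,-1]]]'
python3 d.py .618 -.356 .1 .618 -.356 .004
python3 - <<'E'
from h import *
import m
snap('scene','scene2');snap('top','top2')
for n,s,t in(('big',(433,365),(334,275)),):
    X,r,a,c=m.locate('turq',m.D[n][1],[('scene2',np.array(s)/1.5625),('top2',np.array(t)/1.5625)]); print(X,r,a,c)
u=lambda f:cv2.resize(cv2.imread('pics/%s.png'%f),(400,300),interpolation=cv2.INTER_AREA)
cut=lambda f,u,v:cv2.resize(cv2.imread('pics/%s.png'%f)[v-50:v+50,u-67:u+67],(400,300),interpolation=cv2.INTER_CUBIC)
cv2.imwrite('pics/a2.png',np.vstack([np.hstack([u('scene2'),cut('scene2',277,235)]),np.hstack([u('top2'),cut('top2',215,178)])]))
E
```

```text
t: 9.0
tool_pos: [0.618, -0.0433, 0.1566]
orientation: [-0.505, -3.098, 0.001]
force: [0.1, -0.3, -0.4]
opening: 0.0929
t: 9.5
tool_pos: [0.6176, -0.2013, 0.1565]
orientation: [-0.505, -3.098, -0.001]
force: [-0.2, 0.0, 0.1]
opening: 0.093
t: 10.0
tool_pos: [0.6157, -0.3577, 0.1562]
orientation: [-0.505, -3.098, -0.002]
force: [1.2, -0.2, -0.2]
opening: 0.093
t: 10.2
tool_pos: [0.6159, -0.3566, 0.1565]
orientation: [-0.507, -3.097, -0.002]
force: [0.3, 0.3, -0.9]
opening: 0.0932
t 10.2 tcp [ 0.616 -0.357  0.156] op 0.0932 F [ 0.276  0.28  -0.944] tilt [-0.152  0.105] y [0.319 0.948 0.001]
-> [ 0.618 -0.356  0.1  ] cm [-0.2    0.124  5.647]
-> [ 0.618 -0.356  0.004] cm [-0.03  -0.009  9.6  ]
[0.62392583 0.10171385 0.00992567] [ 0.30106185 -0.01678119  0.27297116 -0.31917979] [(722, 744), (446, 486)] [array([276.81024931, 232.40581717]), array([213.85426009, 177.4103139 ])]
```

View pics/a2.png

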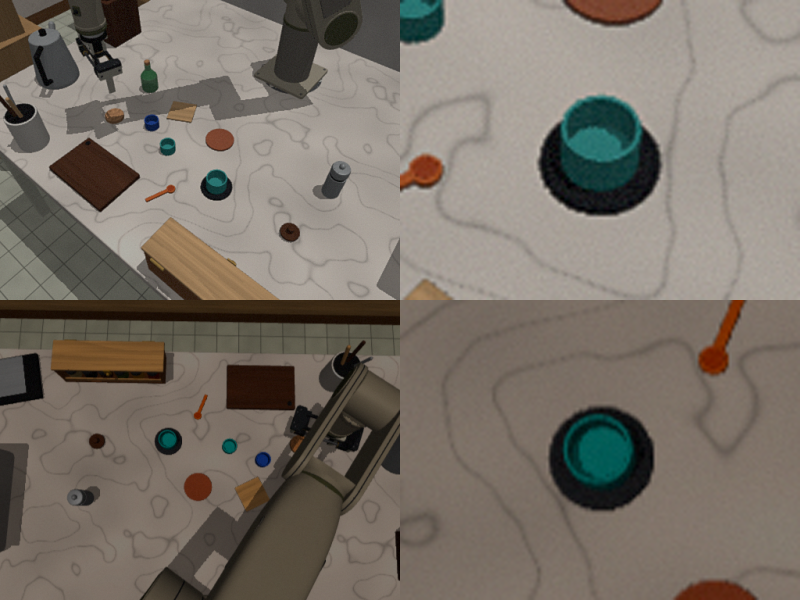

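The big ramekin stands on the slate, centred to about 2 mm (crops: ramekin at (600,140), slate at (600,155)). Now the cork lid.

```bash
python3 -m inch '[[[-0.1,0.06,1.5,0,0,0,-1],[-0.1,0.06,3,0,0,0,-1],[0,0,3,0,0,0,-1],[0,0,3,0,0,0,-1],[0,0,2.5,0,0,0,-1]]]'
python3 -m inch '[[[0,0,1.2,0,0,0,-1],[0,0,0.5,0,0,0,-1],[0,0,0,0,0,0,-1],[0,0,0,0,0,0,-1]]]' 15
python3 d.py .618 -.356 .004
```

```text
t: 10.8
tool_pos: [0.619, -0.3533, 0.0254]
orientation: [-0.502, -3.099, -0.002]
force: [-0.5, 0.9, 0.1]
opening: 0.0933
t: 11.2
tool_pos: [0.6208, -0.3558, 0.0134]
orientation: [0.504, 3.099, -0.002]
force: [-0.3, -0.4, -0.3]
opening: 0.0932
t 11.2 tcp [ 0.621 -0.356  0.013] op 0.0932 F [-0.29  -0.355 -0.289] tilt [ 0.114 -0.082] y [ 0.317  0.948 -0.001]
-> [ 0.618 -0.356  0.004] cm [ 0.263 -0.112  0.936]
```

```bash
python3 -m inch '[[[0.2,0,0.5,0,0,0,-1],[0,0,0.35,0,0,0,-1],[0,0,0,0,0,0,-1],[0,0,0,0,0,0,-1]]]' 15
python3 -m inch '[[[0,0,0,0,0,0,0.2],[0,0,0,0,0,0,0.4],[0,0,0,0,0,0,0.6],[0,0,0,0,0,0,1],[0,0,0,0,0,0,1]]]' 15
python3 -m inch '[[[0,0,0,0,0,0,1],[0,0,0,0,0,0,1],[0,0,0,0,0,0,1]]]'
python3 d.py
```

```text
t: 11.6
tool_pos: [0.6178, -0.3546, 0.0031]
orientation: [-0.505, -3.101, -0.0]
force: [0.3, 0.1, 0.0]
opening: 0.0929
t: 12.1
tool_pos: [0.6179, -0.3547, 0.0032]
orientation: [0.505, 3.101, -0.0]
force: [1.0, 0.3, 0.2]
opening: 0.0656
t: 12.4
tool_pos: [0.618, -0.3547, 0.0032]
orientation: [0.505, 3.101, -0.0]
force: [0.0, 0.1, 0.2]
opening: 0.066
t 12.4 tcp [ 0.618 -0.355  0.003] op 0.066 F [0.012 0.06  0.161] tilt [ 0.008 -0.007] y [ 0.317  0.948 -0.   ]
```

```bash
python3 -m inch '[[[0,0,-1,0,0,0,1],[0,0,-2,0,0,0,1],[0,0,-3,0,0,0,1],[0,0,-3,0,0,0,1],[0,0,-3,0,0,0,1]]]'
python3 -m inch '[[[0,0,-1.5,0,0,0,1],[0,0,0,0,0,0,1],[0,0,0,0,0,0,1]]]'
python3 - <<'E'
from h import *
import m
print(m.locate('turq',m.D['big'][1],[('scene2',np.array((433,365))/1.5625),('top2',np.array((334,275))/1.5625)],.008)[:2])
E
python3 d.py .6235 .1015 .14
```

```text
t: 12.9
tool_pos: [0.6178, -0.3546, 0.125]
orientation: [0.505, 3.101, -0.0]
force: [-0.1, -0.2, -0.4]
opening: 0.0656
t: 13.2
tool_pos: [0.6176, -0.3544, 0.1373]
orientation: [-0.505, -3.1, -0.0]
force: [-1.6, 0.1, -1.3]
opening: 0.0657
(array([0.62331875, 0.10153328, 0.008     ]), array([0.37102828, 0.25172772, 0.39669267, 0.03745665]))
t 13.2 tcp [ 0.618 -0.354  0.137] op 0.0657 F [-1.606  0.105 -1.255] tilt [-0.034  0.022] y [0.317 0.948 0.   ]
-> [0.624 0.102 0.14 ] cm [13.906 43.424 -0.257]
```

```bash
python3 -m inch '[[[0.5,1.5,0,0,0,0,1],[0.9,2.9,0,0,0,0,1],[0.9,2.9,0,0,0,0,1],[0.9,2.9,0,0,0,0,1],[0.9,2.9,0,0,0,0,1]]]'
python3 -m inch '[[[0.9,2.9,0,0,0,0,1],[0.9,2.9,0,0,0,0,1],[0.9,2.9,0,0,0,0,1],[0.9,2.9,0,0,0,0,1],[0.9,2.9,0,0,0,0,1]]]'
python3 -m inch '[[[0.9,2.9,0,0,0,0,1],[0.9,2.9,0,0,0,0,1],[0.9,2.9,0,0,0,0,1],[0.9,2.9,0,0,0,0,1],[0.9,2.7,0,0,0,0,1]]]'
python3 -m inch '[[[0.4,1.2,0,0,0,0,1],[0,0,0,0,0,0,1],[0,0,0,0,0,0,1],[0,0,0,0,0,0,1]]]'
python3 d.py .6235 .1015 .07
python3 - <<'E'
from h import *
snap('scene','scene3');snap('top','top3')
cut=lambda f,u,v:cv2.resize(cv2.imread('pics/%s.png'%f)[v-50:v+50,u-67:u+67],(536,400),interpolation=cv2.INTER_CUBIC)
cv2.imwrite('pics/a3.png',cut('scene3',277,215))
E
```

```text
t: 13.7
tool_pos: [0.6191, -0.2145, 0.1356]
orientation: [-0.504, -3.097, -0.002]
force: [0.4, 0.4, 0.1]
opening: 0.0654
t: 14.2
tool_pos: [0.6221, -0.063, 0.1358]
orientation: [-0.504, -3.097, -0.001]
force: [1.4, -0.7, -0.4]
opening: 0.0657
t: 14.7
tool_pos: [0.6245, 0.0867, 0.1358]
orientation: [-0.503, -3.097, 0.001]
force: [-0.1, 0.0, -0.3]
opening: 0.0658
t: 15.1
tool_pos: [0.6264, 0.0956, 0.1377]
orientation: [-0.507, -3.1, 0.001]
force: [0.5, -0.3, -0.1]
opening: 0.0657
t 15.1 tcp [0.626 0.096 0.138] op 0.0657 F [ 0.5   -0.251 -0.105] tilt [-0.033 -0.029] y [ 0.318  0.948 -0.001]
-> [0.624 0.102 0.07 ] cm [0.462 0.467 6.774]
```

View pics/a3.png

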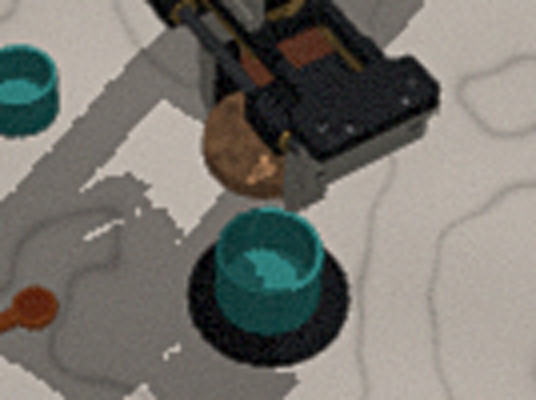

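The cork lid is level in the jaws at (250,150), above the big ramekin at (268,265). I'll bring it down in stages.

```bash
python3 -m inch '[[[0.2,0.2,1,0,0,0,1],[0.2,0.2,2,0,0,0,1],[0,0,2,0,0,0,1],[0,0,1.5,0,0,0,1],[0,0,0.5,0,0,0,1]]]'
python3 -m inch '[[[0,0,0,0,0,0,1],[0,0,0,0,0,0,1],[0,0,0,0,0,0,1]]]'
python3 d.py .6235 .1015 .055 .6235 .1015 .047
```

```text
t: 15.7
tool_pos: [0.6224, 0.1016, 0.0653]
orientation: [-0.505, -3.097, 0.001]
force: [-0.7, -0.6, -0.7]
opening: 0.0655
t: 16.0
tool_pos: [0.625, 0.102, 0.0695]
orientation: [0.505, 3.099, 0.001]
force: [0.8, -0.3, 0.1]
opening: 0.0654
t 16.0 tcp [0.625 0.102 0.069] op 0.0654 F [ 0.795 -0.253  0.123] tilt [0.119 0.009] y [0.317 0.948 0.001]
-> [0.624 0.102 0.055] cm [ 0.13  -0.1    1.448]
-> [0.624 0.102 0.047] cm [ 0.002 -0.001  0.8  ]
```

```bash
python3 -m inch '[[[0.13,-0.05,0.5,0,0,0,1],[0,0,0.5,0,0,0,1],[0,0,0.4,0,0,0,1],[0,0,0,0,0,0,1],[0,0,0,0,0,0,1]]]'
python3 -m inch '[[[0,0,0.2,0,0,0,1],[0,0,0.2,0,0,0,1],[0,0,0.2,0,0,0,1],[0,0,0,0,0,0,1],[0,0,0,0,0,0,1]]]'
python3 -m inch '[[[0,0,0.1,0,0,0,1],[0,0,0,0,0,0,1],[0,0,0,0,0,0,1]]]'
```

```text
t: 16.5
tool_pos: [0.6224, 0.1019, 0.0538]
orientation: [-0.505, -3.1, 0.0]
force: [0.4, 0.3, -0.4]
opening: 0.0659
t: 17.0
tool_pos: [0.6226, 0.102, 0.048]
orientation: [-0.505, -3.101, 0.0]
force: [-0.0, 0.1, -0.3]
opening: 0.0656
t: 17.3
tool_pos: [0.6227, 0.1019, 0.0472]
orientation: [0.505, 3.101, -0.0]
force: [1.3, 0.7, -0.6]
opening: 0.0653
```

```bash
python3 -m inch '[[[0,0,0.05,0,0,0,1],[0,0,0,0,0,0,1],[0,0,0,0,0,0,1]]]'
python3 -m inch '[[[0,0,0.05,0,0,0,1],[0,0,0,0,0,0,1],[0,0,0,0,0,0,1]]]'
```

```text
t: 17.6
tool_pos: [0.6228, 0.1019, 0.0471]
orientation: [0.505, 3.101, 0.0]
force: [-2.2, -0.9, 4.7]
opening: 0.0658
t: 17.9
tool_pos: [0.6228, 0.1019, 0.0471]
orientation: [0.505, 3.1, -0.0]
force: [-4.8, 0.0, 9.4]
opening: 0.0656
```

```bash
python3 -m inch '[[[0,0,-0.05,0,0,0,0.25],[0,0,0,0,0,0,0],[0,0,0,0,0,0,-0.5],[0,0,0,0,0,0,-1],[0,0,0,0,0,0,-1]]]'
python3 -m inch '[[[0,0,-1,0,0,0,-1],[0,0,-2,0,0,0,-1],[0,0,-3,0,0,0,-1],[0,0,-3,0,0,0,-1],[0,0,-1,0,0,0,-1]]]'
python3 -m inch '[[[0,0,0,0,0,0,-1],[0,0,0,0,0,0,-1]]]'
python3 d.py .607 -.112 .145
```

```text
t: 18.4
tool_pos: [0.6225, 0.1019, 0.0462]
orientation: [-0.505, -3.1, 0.0]
force: [-0.1, 0.0, -0.4]
opening: 0.0812
t: 18.9
tool_pos: [0.625, 0.1022, 0.1515]
orientation: [0.504, 3.095, 0.002]
force: [0.6, 0.4, 0.6]
opening: 0.0926
t: 19.1
tool_pos: [0.6221, 0.1019, 0.1454]
orientation: [-0.505, -3.1, 0.0]
force: [-0.6, 0.3, -0.2]
opening: 0.093
t 19.1 tcp [0.622 0.102 0.145] op 0.093 F [-0.59   0.305 -0.202] tilt [-0.073 -0.005] y [ 0.317  0.948 -0.   ]
-> [ 0.607 -0.112  0.145] cm [ -5.353 -20.766   0.045]
```

```bash
python3 -m inch '[[[-0.4,-1.6,0,0,0,0,-1],[-0.7,-2.7,0,0,0,0,-1],[-0.7,-2.7,0,0,0,0,-1],[-0.7,-2.7,0,0,0,0,-1],[-0.7,-2.7,0,0,0,0,-1]]]'
python3 -m inch '[[[-0.7,-2.7,0,0,0,0,-1],[-0.7,-2.7,0,0,0,0,-1],[-0.6,-2.3,0,0,0,0,-1],[-0.15,-0.6,0,0,0,0,-1],[0,0,0,0,0,0,-1]]]'
python3 -m inch '[[[0,0,1,0,0,0,-1],[0,0,3,0,0,0,-1],[0,0,3,0,0,0,-1],[0,0,1.5,0,0,0,-1],[0,0,0.5,0,0,0,-1]]]'
python3 -m inch '[[[0,0,0,0,0,0,-1],[0,0,0,0,0,0,-1],[0,0,0,0,0,0,-1]]]'
python3 d.py .607 -.112 .009
python3 - <<'E'
from h import *
import m
snap('scene','scene4');snap('top','top4')
for z in(None,.064-.014):
  print(m.locate('cork',[(.033,0,.014)],[('scene4',np.array((433,335))/1.5625),('top4',np.array((333,270))/1.5625)],z)[:3])
cut=lambda f,u,v:cv2.resize(cv2.imread('pics/%s.png'%f)[v-50:v+50,u-67:u+67],(400,300),interpolation=cv2.INTER_CUBIC)
cv2.imwrite('pics/a4.png',np.vstack([cut('scene4',250,205),cut('top4',235,178)]))
E
```

```text
t: 19.6
tool_pos: [0.6121, -0.0279, 0.1445]
orientation: [-0.505, -3.098, 0.001]
force: [-0.3, 0.3, -0.1]
opening: 0.0924
t: 20.1
tool_pos: [0.6066, -0.1126, 0.1452]
orientation: [-0.508, -3.098, -0.0]
force: [0.6, 0.6, -0.7]
opening: 0.0929
t: 20.6
tool_pos: [0.6058, -0.1098, 0.0536]
orientation: [-0.502, -3.096, -0.001]
force: [0.3, -0.3, 0.6]
opening: 0.0927
t: 20.9
tool_pos: [0.6091, -0.1116, 0.0585]
orientation: [0.504, 3.098, -0.0]
force: [0.9, -0.4, 0.6]
opening: 0.093
t 20.9 tcp [ 0.609 -0.112  0.058] op 0.093 F [ 0.878 -0.367  0.617] tilt [ 0.159 -0.044] y [0.317 0.948 0.   ]
-> [ 0.607 -0.112  0.009] cm [ 0.196 -0.105  4.947]
(array([0.62310473, 0.10198811, 0.05144963]), array([ 0.42202556,  0.06280537,  0.30191311, -0.3357031 ]), [(583, 646), (491, 516)])
(array([0.62269204, 0.10159751, 0.05      ]), array([ 0.37401006,  0.23212475,  0.4959849 , -0.07422432]), [(583, 644), (491, 515)])
```

View pics/a4.png

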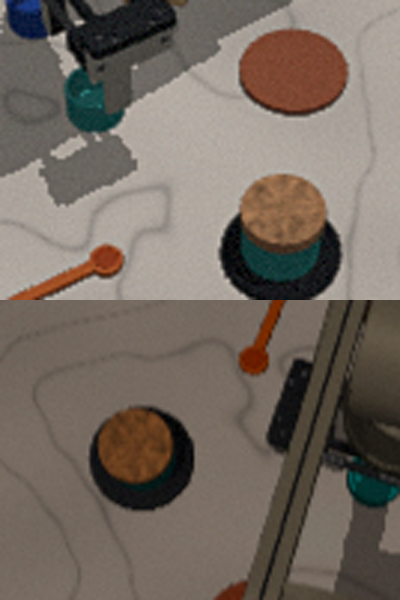

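The cork lid is home and level (scene crop (283,212), disc underside measured at 51 mm, expected 50). The gripper is over the small ramekin at (95,98).

```bash
python3 -m inch '[[[0.1,-0.05,1.5,0,0,0,-1],[0,0,1.5,0,0,0,-1],[0,0,1.2,0,0,0,-1],[0,0,0.5,0,0,0,-1],[0,0,0.2,0,0,0,-1]]]' 20
python3 -m inch '[[[0,0,0,0,0,0,-1],[0,0,0,0,0,0,0],[0,0,0,0,0,0,0.4],[0,0,0,0,0,0,0.6],[0,0,0,0,0,0,1]]]'
python3 -m inch '[[[0,0,0,0,0,0,1],[0,0,0,0,0,0,1],[0,0,0,0,0,0,1],[0,0,0,0,0,0,1]]]'
python3 d.py
```

```text
t: 21.5
tool_pos: [0.6055, -0.1112, 0.0059]
orientation: [-0.505, -3.098, -0.0]
force: [0.1, 1.1, -0.3]
opening: 0.093
t: 22.0
tool_pos: [0.6069, -0.1116, 0.0081]
orientation: [0.505, 3.1, -0.0]
force: [0.1, -0.7, -0.4]
opening: 0.0655
t: 22.4
tool_pos: [0.6067, -0.1115, 0.0077]
orientation: [0.505, 3.101, -0.0]
force: [-1.5, 1.0, 0.0]
opening: 0.05
t 22.4 tcp [ 0.607 -0.112  0.008] op 0.05 F [-1.516  0.979  0.008] tilt [ 0.004 -0.003] y [ 0.317  0.948 -0.   ]
```

```bash
python3 -m inch '[[[0,0,-1,0,0,0,1],[0,0,-2,0,0,0,1],[0,0,-3,0,0,0,1],[0,0,-3,0,0,0,1],[0,0,-3,0,0,0,1]]]'
python3 -m inch '[[[0,0,-1.5,0,0,0,1],[0,0,0,0,0,0,1],[0,0,0,0,0,0,1]]]'
python3 d.py .623 .1017 .14
```

```text
t: 22.9
tool_pos: [0.6064, -0.1114, 0.1293]
orientation: [-0.505, -3.101, -0.0]
force: [-0.5, 0.1, -1.2]
opening: 0.05
t: 23.2
tool_pos: [0.6063, -0.1114, 0.1417]
orientation: [-0.505, -3.1, -0.0]
force: [0.5, 0.4, -1.2]
opening: 0.0498
t 23.2 tcp [ 0.606 -0.111  0.142] op 0.0498 F [ 0.542  0.402 -1.229] tilt [-0.044  0.01 ] y [ 0.317  0.948 -0.   ]
-> [0.623 0.102 0.14 ] cm [ 5.173 20.743  0.177]
```

```bash
python3 -m inch '[[[0.4,1.6,0,0,0,0,1],[0.7,2.7,0,0,0,0,1],[0.7,2.7,0,0,0,0,1],[0.7,2.7,0,0,0,0,1],[0.7,2.7,0,0,0,0,1]]]'
python3 -m inch '[[[0.7,2.7,0,0,0,0,1],[0.7,2.7,0,0,0,0,1],[0.5,2.1,0,0,0,0,1],[0.15,0.8,0,0,0,0,1],[0,0,0,0,0,0,1]]]'
python3 -m inch '[[[0,0,1,0,0,0,1],[0,0,2,0,0,0,1],[0,0,1.5,0,0,0,1],[0,0,0.5,0,0,0,1],[0,0,0,0,0,0,1]]]'
python3 -m inch '[[[0,0,0,0,0,0,1],[0,0,0,0,0,0,1],[0,0,0,0,0,0,1]]]'
python3 d.py .623 .1017 .0735
```

```text
t: 23.7
tool_pos: [0.6142, 0.0185, 0.1403]
orientation: [-0.504, -3.097, 0.0]
force: [-0.0, 0.5, -0.2]
opening: 0.0501
t: 24.2
tool_pos: [0.6215, 0.1029, 0.141]
orientation: [-0.501, -3.099, 0.001]
force: [0.0, 0.6, -0.8]
opening: 0.0498
t: 24.7
tool_pos: [0.6214, 0.1007, 0.0909]
orientation: [-0.506, -3.098, 0.001]
force: [0.1, -0.1, -0.5]
opening: 0.0502
t: 25.0
tool_pos: [0.6232, 0.1015, 0.0937]
orientation: [0.505, 3.099, 0.001]
force: [-0.3, -0.3, -1.1]
opening: 0.0494
t 25.0 tcp [0.623 0.102 0.094] op 0.0494 F [-0.285 -0.269 -1.121] tilt [0.095 0.006] y [0.317 0.948 0.001]
-> [0.623 0.102 0.073] cm [0.028 0.011 2.019]
```

```bash
python3 -m inch '[[[0,0,0.5,0,0,0,1],[0,0,0.7,0,0,0,1],[0,0,0.4,0,0,0,1],[0,0,0.2,0,0,0,1],[0,0,0,0,0,0,1]]]'
python3 -m inch '[[[0,0,0,0,0,0,1],[0,0,0.1,0,0,0,1],[0,0,0,0,0,0,1],[0,0,0,0,0,0,1]]]'
```

```text
t: 25.5
tool_pos: [0.622, 0.1014, 0.0738]
orientation: [-0.505, -3.099, 0.0]
force: [0.9, -0.1, -0.1]
opening: 0.0497
t: 25.9
tool_pos: [0.6226, 0.1014, 0.0738]
orientation: [0.505, 3.101, -0.0]
force: [-0.9, -0.5, -1.8]
opening: 0.0497
```

```bash
python3 -m inch '[[[0,0,0.1,0,0,0,1],[0,0,0,0,0,0,1],[0,0,0,0,0,0,1]]]'
python3 -m inch '[[[0,0,0.05,0,0,0,1],[0,0,0,0,0,0,1],[0,0,0,0,0,0,1]]]'
```

```text
t: 26.2
tool_pos: [0.6225, 0.1015, 0.0726]
orientation: [-0.505, -3.101, 0.0]
force: [-0.4, 0.4, -0.8]
opening: 0.05
t: 26.5
tool_pos: [0.6225, 0.1015, 0.0721]
orientation: [-0.505, -3.101, -0.0]
force: [0.5, 0.0, -1.6]
opening: 0.05
```

```bash
python3 -m inch '[[[0,0,0.05,0,0,0,1],[0,0,0,0,0,0,1],[0,0,0,0,0,0,1]]]'
python3 -m inch '[[[0,0,0.05,0,0,0,1],[0,0,0,0,0,0,1],[0,0,0,0,0,0,1]]]'
```

```text
t: 26.8
tool_pos: [0.6226, 0.1015, 0.0717]
orientation: [0.505, 3.101, 0.0]
force: [0.1, -0.3, -0.4]
opening: 0.0499
t: 27.1
tool_pos: [0.6227, 0.1015, 0.0717]
orientation: [0.505, 3.1, 0.0]
force: [-2.6, -0.7, 5.2]
opening: 0.0495
```

```bash
python3 -m inch '[[[0,0,-0.05,0,0,0,0.4],[0,0,0,0,0,0,0.2],[0,0,0,0,0,0,-0.3],[0,0,0,0,0,0,-1],[0,0,0,0,0,0,-1]]]'
python3 -m inch '[[[0,0,0,0,0,0,-1],[0,0,-1,0,0,0,-1],[0,0,-2,0,0,0,-1],[0,0,-3,0,0,0,-1],[0,0,-3,0,0,0,-1]]]'
python3 -m inch '[[[0,0,-0.5,0,0,0,-1],[0,0,0,0,0,0,-1],[0,0,0,0,0,0,-1]]]'
python3 d.py .6153 .35 .165
```

```text
t: 27.6
tool_pos: [0.6223, 0.1015, 0.0713]
orientation: [-0.505, -3.1, 0.0]
force: [-0.4, -0.7, 0.5]
opening: 0.0696
t: 28.1
tool_pos: [0.6222, 0.1014, 0.1629]
orientation: [-0.505, -3.1, 0.0]
force: [0.1, -0.6, 0.4]
opening: 0.0924
t: 28.4
tool_pos: [0.6219, 0.1014, 0.1656]
orientation: [-0.505, -3.099, 0.001]
force: [0.0, 0.2, -0.4]
opening: 0.0927
t 28.4 tcp [0.622 0.101 0.166] op 0.0927 F [ 0.001  0.219 -0.435] tilt [-0.079 -0.006] y [ 0.317  0.948 -0.001]
-> [0.615 0.35  0.165] cm [ 8.515 23.364  0.057]
```

```bash
python3 -m inch '[[[0.6,1.6,0,0,0,0,-1],[1,2.7,0,0,0,0,-1],[1,2.7,0,0,0,0,-1],[1,2.7,0,0,0,0,-1],[1,2.7,0,0,0,0,-1]]]'
python3 -m inch '[[[1,2.7,0,0,0,0,-1],[1,2.7,0,0,0,0,-1],[1,2.7,0,0,0,0,-1],[0.7,2,0,0,0,0,-1],[0.2,0.7,0,0,0,0,-1]]]'
python3 -m inch '[[[0,0,1,0,0,0,-1],[0,0,3,0,0,0,-1],[0,0,3,0,0,0,-1],[0,0,2,0,0,0,-1],[0,0,1,0,0,0,-1]]]'
python3 -m inch '[[[0,0,0,0,0,0,0.2],[0,0,0,0,0,0,0.2],[0,0,0,0,0,0,0.2]]]'
python3 d.py .6153 .35 .016
python3 - <<'E'
from h import *
import m
snap('scene','scene5');snap('top','top5')
for z in(None,.064):
  print(m.locate('turq',[(.025,0,.034)],[('scene5',np.array((433,320))/1.5625),('top5',np.array((333,265))/1.5625)],z)[:3])
cut=lambda f,u,v:cv2.resize(cv2.imread('pics/%s.png'%f)[v-50:v+50,u-67:u+67],(400,300),interpolation=cv2.INTER_CUBIC)
cv2.imwrite('pics/a5.png',np.vstack([np.hstack([cut('scene5',277,205),cut('scene5',365,285)]),np.hstack([cut('top5',210,178),cut('top5',124,180)])]))
E
```

```text
t: 28.9
tool_pos: [0.6169, 0.2357, 0.1647]
orientation: [-0.504, -3.098, 0.001]
force: [-0.3, -1.3, -0.1]
opening: 0.0931
t: 29.4
tool_pos: [0.6136, 0.3513, 0.1646]
orientation: [-0.5, -3.099, 0.001]
force: [0.4, 0.1, 0.4]
opening: 0.093
t: 29.9
tool_pos: [0.6135, 0.3462, 0.0623]
orientation: [-0.506, -3.096, 0.005]
force: [-0.1, -0.2, 0.0]
opening: 0.0928
t: 30.2
tool_pos: [0.6167, 0.3487, 0.0686]
orientation: [0.505, 3.098, 0.003]
force: [0.6, 1.3, 0.5]
opening: 0.0737
t 30.2 tcp [0.617 0.349 0.069] op 0.0737 F [0.56  1.295 0.487] tilt [0.155 0.07 ] y [0.317 0.948 0.002]
-> [0.615 0.35  0.016] cm [0.188 0.063 5.264]
(array([0.62352945, 0.1022161 , 0.06565847]), array([ 0.39125873,  0.02293408,  0.46209123, -0.34329776]), [(478, 523), (303, 346)])
(array([0.62289608, 0.10201951, 0.064     ]), array([0.46788655, 0.24338063, 0.59031658, 0.0242527 ]), [(478, 521), (303, 345)])
```

View pics/a5.png

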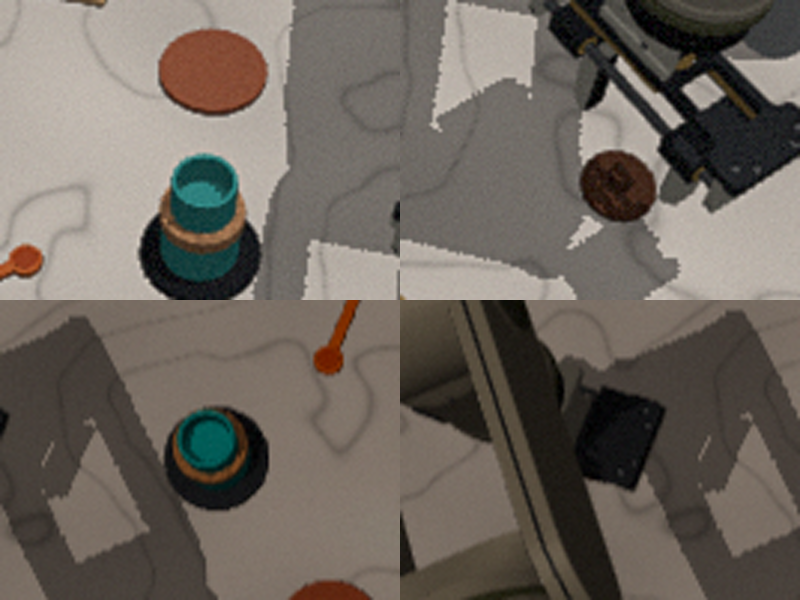

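The small ramekin is upright and centred on the cork (scene crop (205,190), underside measured at 65.7 mm, expected 64). The wood lid lies under the jaws, with its knob at (622,178). Now I'll grip the knob.

```bash
python3 -m inch '[[[0.1,0.06,1.5,0,0,0,0.2],[0,0,1.5,0,0,0,0.2],[0,0,1.2,0,0,0,0.2],[0,0,0.5,0,0,0,0.2],[0,0,0.2,0,0,0,0.2]]]' 15
python3 -m inch '[[[0,0,0,0,0,0,0.2],[0,0,0,0,0,0,0.2],[0,0,0,0,0,0,0.2]]]'
python3 d.py .6153 .35 .016
```

```text
t: 30.8
tool_pos: [0.6137, 0.3488, 0.0156]
orientation: [-0.504, -3.099, 0.003]
force: [0.3, -0.3, 0.1]
opening: 0.0371
t: 31.1
tool_pos: [0.6153, 0.3496, 0.0185]
orientation: [0.505, 3.1, 0.001]
force: [-0.6, 0.3, -0.0]
opening: 0.0372
t 31.1 tcp [0.615 0.35  0.019] op 0.0372 F [-0.599  0.276 -0.013] tilt [0.074 0.033] y [0.317 0.948 0.001]
-> [0.615 0.35  0.016] cm [0.016 0.034 0.255]
```

```bash
python3 -m inch '[[[0,0,0.2,0,0,0,0.2],[0,0,0,0,0,0,0.4],[0,0,0,0,0,0,0.5],[0,0,0,0,0,0,0.6],[0,0,0,0,0,0,0.8]]]'
python3 -m inch '[[[0,0,0,0,0,0,1],[0,0,0,0,0,0,1],[0,0,0,0,0,0,1],[0,0,0,0,0,0,1]]]'
python3 d.py
```

```text
t: 31.6
tool_pos: [0.6148, 0.3494, 0.0157]
orientation: [0.505, 3.101, 0.0]
force: [0.8, 0.4, -0.8]
opening: 0.0173
t: 32.0
tool_pos: [0.6148, 0.3494, 0.0157]
orientation: [0.505, 3.101, 0.0]
force: [-0.3, 0.6, -0.4]
opening: 0.0174
t 32.0 tcp [0.615 0.349 0.016] op 0.0174 F [-0.341  0.593 -0.444] tilt [0.004 0.003] y [0.317 0.948 0.   ]
```

```bash
python3 -m inch '[[[0,0,-1,0,0,0,1],[0,0,-2,0,0,0,1],[0,0,-3,0,0,0,1],[0,0,-3,0,0,0,1],[0,0,-3,0,0,0,1]]]'
python3 -m inch '[[[0,0,-2.5,0,0,0,1],[0,0,-1.5,0,0,0,1],[0,0,0,0,0,0,1],[0,0,0,0,0,0,1]]]'
python3 d.py .623 .1018 .17
python3 - <<'E'
from h import *
snap('scene','scene6')
cut=lambda f,u,v:cv2.resize(cv2.imread('pics/%s.png'%f)[v-50:v+50,u-67:u+67],(536,400),interpolation=cv2.INTER_CUBIC)
cv2.imwrite('pics/a6.png',cut('scene6',370,235))
E
```

```text
t: 32.5
tool_pos: [0.6147, 0.3493, 0.1376]
orientation: [0.505, 3.1, 0.0]
force: [0.1, -0.3, -0.8]
opening: 0.0176
t: 32.9
tool_pos: [0.6145, 0.3492, 0.1749]
orientation: [-0.505, -3.1, 0.001]
force: [-0.2, -0.1, -0.6]
opening: 0.0174
t 32.9 tcp [0.614 0.349 0.175] op 0.0174 F [-0.171 -0.149 -0.605] tilt [-0.035 -0.018] y [ 0.317  0.948 -0.   ]
-> [0.623 0.102 0.17 ] cm [ -8.655 -23.193   0.495]
```

View pics/a6.png

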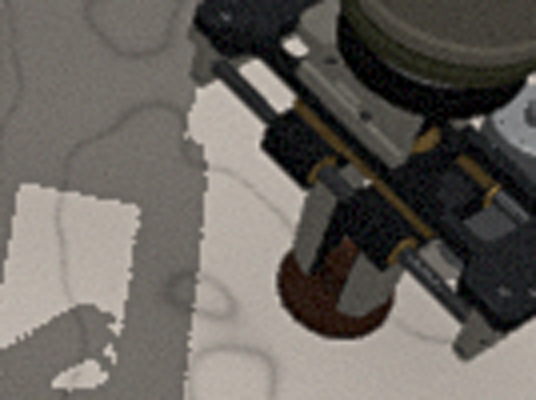

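The wood lid hangs level from its knob, with the disc at (337,300). Moving it above the tower.

```bash
python3 -m inch '[[[-0.6,-1.6,0,0,0,0,1],[-1,-2.7,0,0,0,0,1],[-1,-2.7,0,0,0,0,1],[-1,-2.7,0,0,0,0,1],[-1,-2.7,0,0,0,0,1]]]'
python3 -m inch '[[[-1,-2.7,0,0,0,0,1],[-1,-2.7,0,0,0,0,1],[-1,-2.7,0,0,0,0,1],[-0.8,-2,0,0,0,0,1],[-0.25,-0.7,0,0,0,0,1]]]'
python3 -m inch '[[[0,0,0.5,0,0,0,1],[0,0,1.5,0,0,0,1],[0,0,1.5,0,0,0,1],[0,0,0.7,0,0,0,1],[0,0,0.2,0,0,0,1]]]'
python3 -m inch '[[[0,0,0,0,0,0,1],[0,0,0,0,0,0,1],[0,0,0,0,0,0,1]]]'
python3 d.py .623 .1018 .116 .623 .1018 .1077
python3 - <<'E'
from h import *
snap('scene','scene7')
cut=lambda f,u,v:cv2.resize(cv2.imread('pics/%s.png'%f)[v-50:v+50,u-67:u+67],(536,400),interpolation=cv2.INTER_CUBIC)
cv2.imwrite('pics/a7.png',cut('scene7',277,205))
E
```

```text
t: 33.45
tool_pos: [0.618, 0.2146, 0.1738]
orientation: [-0.505, -3.098, 0.002]
force: [1.0, 0.9, -0.6]
opening: 0.0179
t: 33.95
tool_pos: [0.6223, 0.0986, 0.1741]
orientation: [-0.509, -3.098, 0.002]
force: [-0.4, 0.7, -0.3]
opening: 0.0176
t: 34.45
tool_pos: [0.6217, 0.1026, 0.129]
orientation: [-0.502, -3.097, 0.001]
force: [0.4, -1.4, -1.3]
opening: 0.0177
t: 34.75
tool_pos: [0.6238, 0.102, 0.1325]
orientation: [0.504, 3.099, 0.001]
force: [-0.0, 0.1, 0.2]
opening: 0.0175
t 34.75 tcp [0.624 0.102 0.133] op 0.0175 F [-0.033  0.121  0.215] tilt [0.083 0.007] y [0.317 0.948 0.001]
-> [0.623 0.102 0.116] cm [ 0.068 -0.046  1.653]
-> [0.623 0.102 0.108] cm [ 0.001 -0.     0.83 ]
```

View pics/a7.png

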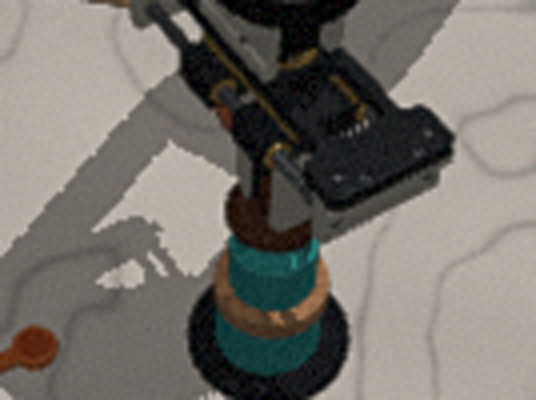

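The lid (270,215) is aligned over the small ramekin (273,270). Lowering.

```bash
python3 -m inch '[[[0.05,-0.04,0.5,0,0,0,1],[0,0,0.5,0,0,0,1],[0,0,0.4,0,0,0,1],[0,0,0.2,0,0,0,1],[0,0,0,0,0,0,1]]]'
python3 -m inch '[[[0,0,0.2,0,0,0,1],[0,0,0.2,0,0,0,1],[0,0,0.2,0,0,0,1],[0,0,0,0,0,0,1],[0,0,0,0,0,0,1]]]'
```

```text
t: 35.3
tool_pos: [0.6221, 0.1016, 0.1149]
orientation: [-0.505, -3.1, 0.0]
force: [-0.3, 0.4, -0.1]
opening: 0.0171
t: 35.8
tool_pos: [0.6225, 0.1017, 0.1096]
orientation: [-0.505, -3.101, 0.0]
force: [-0.0, 1.0, -0.3]
opening: 0.0172
```

```bash
python3 -m inch '[[[0,0,0.1,0,0,0,1],[0,0,0.05,0,0,0,1],[0,0,0,0,0,0,1],[0,0,0,0,0,0,1]]]'
python3 -m inch '[[[0,0,0.05,0,0,0,1],[0,0,0,0,0,0,1],[0,0,0,0,0,0,1]]]'
```

```text
t: 36.2
tool_pos: [0.6226, 0.1017, 0.1081]
orientation: [-0.505, -3.101, 0.0]
force: [0.2, 0.1, 0.8]
opening: 0.0176
t: 36.5
tool_pos: [0.6226, 0.1016, 0.1077]
orientation: [0.505, 3.101, -0.0]
force: [0.7, -0.8, 0.3]
opening: 0.0175
```

```bash
python3 -m inch '[[[0,0,0.05,0,0,0,1],[0,0,0,0,0,0,1],[0,0,0,0,0,0,1]]]'
```

```text
t: 36.8
tool_pos: [0.6228, 0.1017, 0.1076]
orientation: [0.505, 3.1, 0.0]
force: [-1.1, 0.3, 4.4]
opening: 0.0172
```

```bash
python3 -m inch '[[[0,0,-0.05,0,0,0,0.75],[0,0,0,0,0,0,0.6],[0,0,0,0,0,0,0.4],[0,0,0,0,0,0,0.2],[0,0,0,0,0,0,0.2]]]'
python3 -m inch '[[[0,0,-0.5,0,0,0,0.2],[0,0,-1,0,0,0,0.2],[0,0,-2,0,0,0,0.2],[0,0,-3,0,0,0,0.2],[0,0,-2,0,0,0,0.2]]]'
python3 -m inch '[[[1,2.7,0,0,0,0,0.2],[1,2.7,0,0,0,0,0.2],[1,2.7,0,0,0,0,0.2],[1,2.7,0,0,0,0,0.2],[1,2.7,0,0,0,0,0.2]]]'
python3 -m inch '[[[1,2.7,0,0,0,0,0.2],[1,2.7,0,0,0,0,0.2],[1,2.7,0,0,0,0,0.2],[0.5,1.2,0,0,0,0,0.2],[0,0,0,0,0,0,0.2]]]'
python3 - <<'E'
from h import *
import m
snap('scene','scene8');snap('top','top8')
u=lambda f:cv2.resize(cv2.imread('pics/%s.png'%f),(400,300),interpolation=cv2.INTER_AREA)
cut=lambda f,u,v:cv2.resize(cv2.imread('pics/%s.png'%f)[v-37:v+38,u-50:u+50],(400,300),interpolation=cv2.INTER_CUBIC)
cv2.imwrite('pics/a8.png',np.vstack([np.hstack([u('scene8'),cut('scene8',277,215)]),np.hstack([u('top8'),cut('top8',210,172)])]))
for a in('spoonbowl',(342,377),(396,231)),('mill',(684,331),(149,394)),('cruet',(294,124),(634,404)):
    d=[]
    for s,p in zip(('scene','top'),a[1:]):
        x,y=(np.array(p)/1.5625).astype(int); A,B=[cv2.imread('pics/%s%s.png'%(s,k))[max(0,y-12):y+13,x-12:x+13].astype(int) for k in '08']; d.append(abs(A-B).mean().round(1))
    print(a[0],d)
E
```

```text
t: 37.3
tool_pos: [0.6225, 0.1016, 0.1074]
orientation: [-0.505, -3.1, 0.0]
force: [-0.5, -0.4, -0.0]
opening: 0.0355
t: 37.8
tool_pos: [0.6234, 0.1017, 0.1959]
orientation: [0.504, 3.098, 0.001]
force: [0.0, 0.2, -0.1]
opening: 0.0368
t: 38.3
tool_pos: [0.6182, 0.2467, 0.1939]
orientation: [0.505, 3.1, 0.001]
force: [-0.1, 0.7, 0.4]
opening: 0.0373
t: 38.8
tool_pos: [0.6139, 0.3464, 0.1931]
orientation: [0.501, 3.101, 0.001]
force: [0.9, -1.2, -0.5]
opening: 0.0375
spoonbowl [np.float64(18.3), np.float64(10.7)]
mill [np.float64(37.9), np.float64(29.2)]
cruet [np.float64(18.0), np.float64(8.1)]
```

View pics/a8.png

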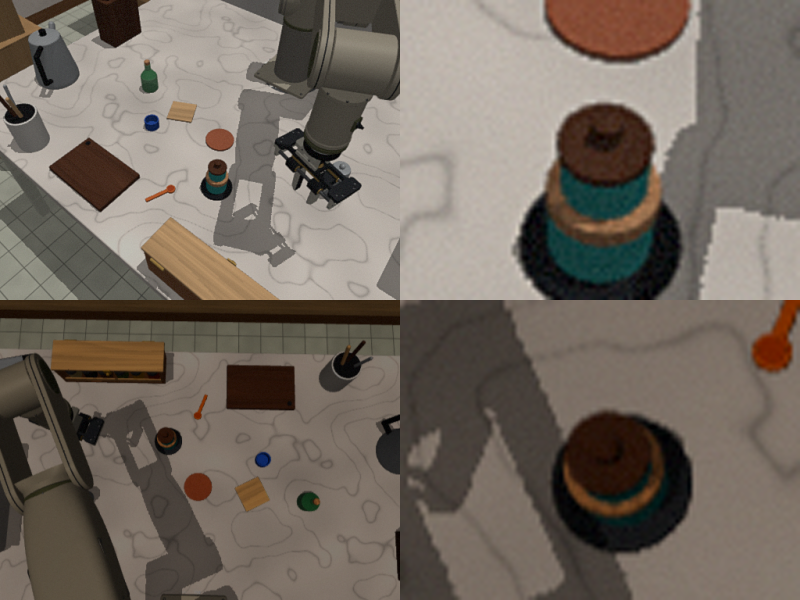

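The tower stands upright in both views, with the wood lid level at scene crop (605,145) and all pieces concentric. The spoon (770,350) and the cruet are where they were. The arm is clear, so I'm handing in.

```bash
python3 -c "
from plant import robot
print(robot.close_job(), robot.read_state()['t'])"
```

```text
the job is handed in; nothing more can be done
the job is handed in; nothing more can be done
```

The tower is built on the slate coaster in the order asked: larger ramekin, cork lid, smaller ramekin, wooden lid. Each piece was lowered to a light contact (about 4–9 N) and released before I took the next. The job was handed in at about 39 s, with the arm clear of everything.

**Tower:** In the last pictures it stands upright, both lids look level, and the pieces are concentric.
- **Centring:** The pieces measured within about 2 mm of the coaster's centre.
- **Heights:** Both ramekins and the cork lid measured 1–2 mm above the expected heights, about the calibration error. Both lids stopped at the tool heights expected for sitting home. I did not re-measure the wooden lid by camera after letting go.

**Bystanders:**
- **Spoon and cruet:** They look unmoved in the last pictures.
- **Pepper mill:** The arm hid it in the last pictures. It stood in its place in an earlier one, and I kept the gripper well clear of it.
- **Failed check:** A pixel comparison of before and after was inconclusive, because the arm and its shadows changed those patches. I relied on looking at the pictures for these three.

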